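# Slide the bottle crate home into its parking bay

### The job

Push the tall wooden bottle crate back across the table into the low steel parking bay behind it, until its back is flush against the bay's back rail, between the two end cheeks. The crate is heavy and top-heavy: push it low on its base so that it slides and never tips, and do not grip, lift or carry it. Both bottles stay standing in it, untouched, the things standing around stay where they are, and the fingers come away from the crate at the end.

Things in the scene. Friction and masses are not known exactly. Their poses are not given: they have to be found in the camera images.
- crate: Light wooden crate, with its two bottles about 0.95 kg. Origin: centre of its underside; x to its back, y to its left, z up. A solid base, 140 deep (x), 170 wide (y), 34 high, carries an upright slatted box flush with the base's back: x -10 to +70, 170 wide, rim 130 above the table. The base's front 60 mm sticks out as a low toe with nothing above it. Loose on the bare table.
- crate_toe (a point): Middle of the crate's toe: the upright front face of the base, 170 mm wide and 34 mm high, 70 mm in front of the crate's origin and 17 mm up; axes as the crate's. The place to push; it takes roughly 4 to 8 N to slide. Pushed high on the upright box, the crate tips over its back edge. It starts 120 to 165 mm short of home, up to 0.2 rad askew and 25 mm aside.
- bottle_a: White plastic squeeze bottle with a cone tip, 58 mm across, 208 mm high, loose in the crate's left cell, standing on the base 34 mm above the table. Origin: centre of its underside.
- bottle_b: The same kind of bottle in the crate's right cell. Origin: centre of its underside.
- bay: Low parking bay of steel bar, fixed to the table, open to the front. Origin: on the table, in the middle of the front face of its back rail; x backward through the rail, y to the left, z up. The back rail is 26 high and 238 mm long; at each end a cheek 26 high and 14 thick reaches 40 mm forward, leaving 210 mm free between them.
- bay_home (a point): Point on the table 70 mm in front of the bay's back rail, midway between the cheeks; axes as the bay's. A crate that is home has its origin here, axes parallel.
- jar: Open jam jar with a spreader in it, 76 mm across, 157 mm high, to the left of the bay. Origin: centre of its underside. Bystander.
- timer: Round white kitchen timer, 64 mm across, 44 mm high, to the right of the bay. Origin: centre of its underside. Bystander.
- fig: Whole ripe fig, about 56 x 48 mm and 43 mm high, to the left of the crate's way. Origin: centre of its underside. Bystander.
- nozzle: Steel piping nozzle (cone), 29 mm across, 50 mm high, to the right of the crate's way. Origin: centre of its underside. Bystander.
Things that resemble listed ones, but are neither listed nor needed, are in the scene too. Leave any black or red look-alike of the bottle_a alone.

How it is judged:
At the end, for the whole second after the job is handed in: The crate stands flat and at rest in the bay: its back within about 9 mm of the back rail (at its middle), between the cheeks, square to the rail within 0.07 rad, with both bottles standing in it (x of crate in the frame of bay between -0.079 and -0.064 m and y of crate in the frame of bay between -0.024 and 0.024 m and angle between the x axis of crate and the x axis of bay, either way round below 0.07 rad and angle between crate's own z axis and vertical below 0.03 rad and height (world z) of crate below 0.006 m and linear speed of crate below 0.01 m/s and z of each of bottle_a, bottle_b in the frame of crate below 0.045 m and angle between each of bottle_a, bottle_b's own z axis and vertical below 0.2 rad); the robot touches nothing.
It fails at once if the crate tips (more than 0.12 rad) (angle between crate's own z axis and vertical above 0.12 rad).
It fails at once if the crate is lifted (its underside more than 12 mm up) (height (world z) of crate above 0.012 m).
It fails at once if a bottle is lifted or tips in the crate (z of any of bottle_a, bottle_b in the frame of crate above 0.05 m or angle between any of bottle_a, bottle_b's own z axis and vertical above 0.25 rad).
It fails at once if the robot pushes against a bottle (over 2 N) (contact force between any of the arm, the fingers and bottle_a above 2 N or contact force between any of the arm, the fingers and bottle_b above 2 N).
It fails at once if a bystander is disturbed (moved more than 15 mm) (distance of any of jar, timer, fig, nozzle from where it was at the start of the episode above 0.015 m).
It also fails if it takes over 64 s, if anything falls off the work surface, if the arm or the gripper's body presses on something with over 40 N, if the wrist force passes 120 N, or if a joint passes its speed limit or range.

### The arm

A 6-joint arm with a two-finger parallel gripper is mounted at the origin on a cart in front of the work surface, level with it; the furniture and walls round the work are solid. World frame = base frame: x ahead of the robot, y to its left, z up, the work surface at z = 0. Lengths are in m, angles in rad, forces in N, time in s.
With the tool pointing down it reaches from about 0.3 to 0.75 m from the base axis. Payload 8.5 kg.
Tool frame: the origin (TCP) lies on the centre line of the jaws, within the pads' length; the fingertips stand 14 mm ahead of it and the grasp point (between the pads) lies 5 mm behind it; z points along the fingers, y is the direction in which the jaws open and shut (so a half turn about z gives the same grasp; the last joint's range is limited). The gripper opens to 85 mm and grips with 20 to 120 N. Pads are 22 mm wide; open, the fingers measure 114 mm over their backs; the gripper's body (76 mm by 85 mm) begins 54 mm behind the grasp point. The pads swing forward as they close: fully open they stand 13 mm farther back than shut.
Start: joints at [-1.399, 0.381, 1.297, -0, 1.464, -0.215], TCP at [0.207, -0.509, 0.245] pointing down, gripper open.
Joint ranges: [-3.11, 3.11], [-0.89, 2.33], [0.22, 2.48], [-1.42, 4.56], [0.17, 2.85], [-2.88, 2.88]. Speed limits (rad/s): [2.39, 2.39, 3.14, 3.14, 3.14, 3.14].

### API

Orientations are given as a rotation vector (axis times angle).
In Python, from bench import ctrl, capture, calibration gives the robot as it stands.
- The arm moves only by the shell command python3 -m inch 'ROWS' [FORCE]. ROWS is JSON, a list of rows, each a list of 7 numbers: the closure, from 0 (fully open) to 1 (shut), then the shift along the tool's x, y, z in m, then the turn, a rotation vector about the tool's x, y, z in rad. In form: [[hand, dx, dy, dz, ax, ay, az], ...]. A call has 1 to 10 rows; each row is the pose to reach, as a shift and turn from the pose commanded when the call began, along the tool's axes at that moment; what a row does not reach only later rows make up. A row lasts 1/8 s, in which the tool goes at most 62.5 mm and 10.7 degrees, less where a joint would pass 70% of its speed; a pose out of reach is approached as far as the arm can. A call with a gripper value outside its range is refused whole. The fingers move at their own pace and stop on an object; FORCE is the grip in N (left out, the last holds). Time passes only in rows, so rows that repeat a pose let the fingers close. It gives the time, the measured TCP pose, the force and the opening at its end, in the units of the state.
- ctrl.read_state(): the state, without advancing time (a new reading comes with each control period).
- capture(name): name is "scene" or "top" or "wrist"; returns the picture (384x512x3 uint8, blue, green, red); there is no depth.
- calibration(name): a dict with "fx", "fy", "cx", "cy" (pixels), "T" (4x4, takes a point from camera to world coordinates). Camera axes: x right, y down, z forward; pixel columns grow to the right and rows downward; lengths in m; the calibration is good to about 2 mm. A picture is of the moment at which its call begins: read the wrist's pose just before it. calibration takes no time and is no camera call; for the wrist camera it gives the pose at the moment of the call.
- ctrl.sign_off(): hands the job in, once; it reports no verdict.
The state is a dict: "clock": time; "joints": joint angles; "qd": joint speeds; "joint_torque": joint torques, N m; "ee_pos": TCP position; "ee_rot": TCP orientation; "wrist_force": force on the tool from outside, world axes, zero at the start; "ft_torque": the same for the moment, N m; "grip_width": finger opening in m.
Only numpy, scipy, OpenCV 4.12 (cv2) and the standard library are available. Lean on these libraries where they do the work, as an engineer would, in place of code of your own. Each camera call takes 0.05 s, during which the arm holds its last target.

## Working session

There is one attempt and no reset: what is moved stays moved. The work goes in short steps, Python scripts to look and compute and a shell command to move; the robot and the scene stay as the last step left them, time stands still between calls to the robot, and variables do not carry over. Pictures are saved under pics/ and viewed, and the job is handed in when it is done.

```bash
ls; mkdir -p pics; python3 - <<'E'
from bench import ctrl,capture,calibration
import cv2,numpy as np
print(ctrl.read_state())
for n in ("scene","top"):
    im=capture(n); cv2.imwrite(f"pics/{n}0.png",im); c=calibration(n); print(n,c)
E
```

```text
pics
{'clock': 0.0, 'joints': array([-1.39928307e+00,  3.81204493e-01,  1.29824635e+00, -1.43454776e-05,
        1.46362639e+00, -2.15270958e-01]), 'qd': array([-0.00058342, -0.00040641,  0.00206259,  0.00147332,  0.00105195,
        0.00017544]), 'joint_torque': array([-2.22408453e-03, -4.48471570e+01, -2.31272650e+01, -4.05768315e-04,
        4.82607196e-03,  1.36876912e-05]), 'ee_pos': array([ 0.20742812, -0.50908947,  0.24471207]), 'ee_rot': array([-3.08156962e+00, -6.03496189e-01, -2.86061381e-05]), 'wrist_force': array([ 0.26593156, -0.04747099, -0.31763136]), 'ft_torque': array([-0.0088412 , -0.05164698, -0.00763345]), 'grip_width': 0.08543198425216328}
scene {'fx': 422.1544356983581, 'fy': 422.1544356983581, 'cx': 262.15315559321846, 'cy': 186.58584036412486, 'T': array([[ 0.98821324,  0.13097671, -0.07924454,  0.62759349],
       [ 0.15236118, -0.79128281,  0.59216348, -0.64746793],
       [ 0.01485478, -0.59725758, -0.80191192,  0.78953442],
       [ 0.        ,  0.        ,  0.        ,  1.        ]])}
top {'fx': 462.6329978049752, 'fy': 462.6329978049752, 'cx': 257.9679485990681, 'cy': 201.84230677022794, 'T': array([[-0.3744712 , -0.8598652 ,  0.34699159,  0.11511126],
       [-0.92721607,  0.34464786, -0.1465886 ,  0.07921777],
       [ 0.00645653, -0.37662939, -0.92634152,  1.19805754],
       [ 0.        ,  0.        ,  0.        ,  1.        ]])}
```

View pics/scene0.png

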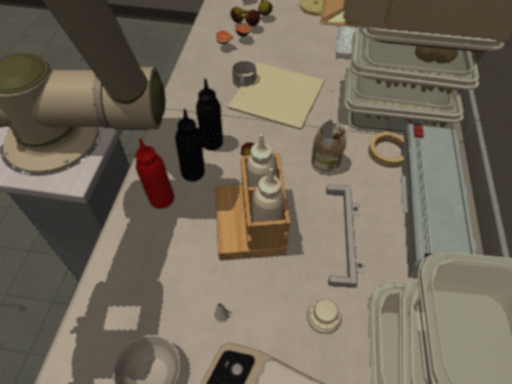

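View pics/top0.png

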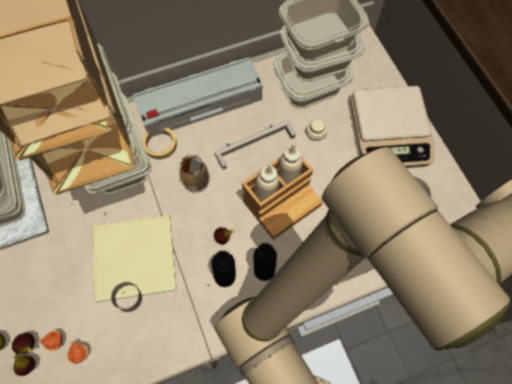

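```bash
python3 - <<'E'
import cv2
a=cv2.imread("pics/scene0.png"); b=cv2.imread("pics/top0.png")
cv2.imwrite("pics/s_crop.png",cv2.resize(a[120:340,120:380],None,fx=3,fy=2.7,interpolation=cv2.INTER_CUBIC)[:594,:780])
cv2.imwrite("pics/t_crop.png",cv2.resize(b[100:300,150:350],None,fx=3,fy=3,interpolation=cv2.INTER_CUBIC))
E
```

```text
(no output)
```

View pics/s_crop.png

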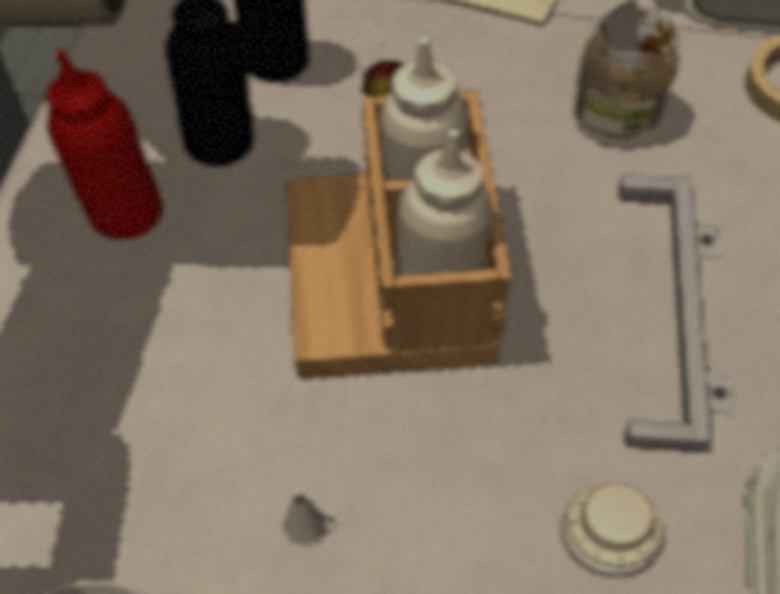

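View pics/t_crop.png

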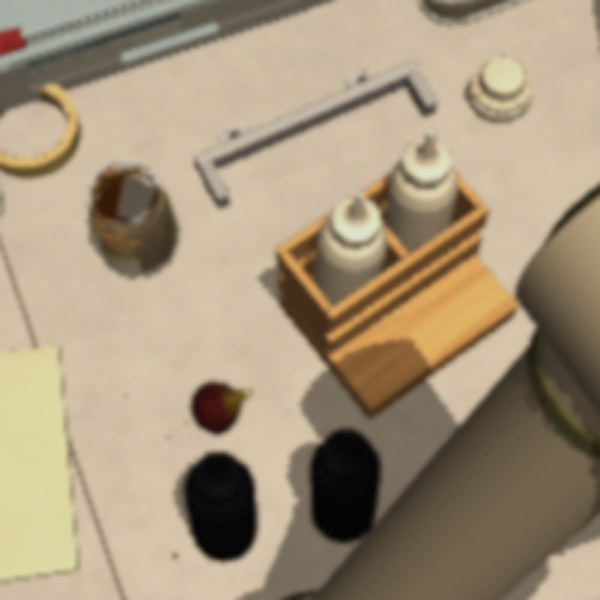

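```bash
cat > h.py <<'E'
import numpy as np
from bench import calibration
def ray(n,uv,z,c=None):
    c=c or calibration(n);d=c["T"][:3,:3]@np.array([(uv[0]-c["cx"])/c["fx"],(uv[1]-c["cy"])/c["fy"],1.]);o=c["T"][:3,3]
    return (o+d*(z-o[2])/d[2]).round(4)
E
python3 - <<'E'
from h import *
S=lambda x,y:(120+x/3,120+y/2.7); T=lambda x,y:(150+x/3,100+y/3)
for nm,p,z in [("toeL",(287,180),.034),("toeR",(297,363),.034),("baseBR",(500,349),.034),("toeRbot",(300,377),0),("rimBL",(478,93),.13),("rimBR",(507,274),.13),("rimFL",(366,97),.13),("rimFR",(385,283),.13),
 ("railfrontL",(672,200),.026),("railfrontR",(682,424),.026),("cheekLtipO",(622,180),.026),("cheekRtipO",(628,440),.026),("backL",(690,178),.026),("backR",(709,443),.026),
 ("nozzle",(305,537),0),("fig",(382,90),.02),("red",(125,225),0.0),("blk",(218,150),0),("blk2",(278,68),0),("timer",(612,540),.01),("jar",(622,125),0)]:
    print(nm,ray("scene",S(*p),z))
print()
for nm,p,z in [("toeL",(372,408),.034),("toeLbot",(372,415),.0),("toeR",(517,303),.034),("rimFL",(330,320),.13),("rimFR",(488,212),.13),("rimBL",(280,250),.13),
 ("cheekLtip",(222,198),.026),("cheekRtip",(432,105),.026),("backL",(198,158),.026),("backR",(412,68),.026),("fig",(215,410),.02),("blk",(345,525),0),("blk2",(222,545),0),("timer",(500,95),.01)]:
    print(nm,ray("top",T(*p),z))
E
```

```text
toeL [ 0.4508 -0.1067  0.034 ]
toeR [ 0.4939 -0.27    0.034 ]
baseBR [ 0.6255 -0.2369  0.034 ]
toeRbot [ 0.4924 -0.2643  0.    ]
rimBL [ 0.5848 -0.0728  0.13  ]
rimBR [ 0.6233 -0.2314  0.13  ]
rimFL [ 0.5095 -0.0895  0.13  ]
rimFR [ 0.5508 -0.2505  0.13  ]
railfrontL [ 0.7357 -0.0744  0.026 ]
railfrontR [ 0.7497 -0.274   0.026 ]
cheekLtipO [ 0.6976 -0.0598  0.026 ]
cheekRtipO [ 0.7156 -0.292   0.026 ]
backL [ 0.7484 -0.0493  0.026 ]
backR [ 0.7674 -0.286   0.026 ]
nozzle [ 0.5216 -0.3848  0.    ]
fig [0.501  0.0138 0.02  ]
red [ 0.3331 -0.148   0.    ]
blk [ 0.382  -0.0591  0.    ]
blk2 [ 0.4073  0.0433 -0.    ]
timer [ 0.7119 -0.3601  0.01  ]
jar [ 0.6963  0.022  -0.    ]

toeL [ 0.4452 -0.1078  0.034 ]
toeLbot [ 0.4488 -0.1107  0.    ]
toeR [ 0.4883 -0.2685  0.034 ]
rimFL [ 0.5013 -0.0896  0.13  ]
rimFR [ 0.543  -0.2523  0.13  ]
rimBL [ 0.5759 -0.0743  0.13  ]
cheekLtip [ 0.6911 -0.0582  0.026 ]
cheekRtip [ 0.7097 -0.282   0.026 ]
backL [ 0.7394 -0.0518  0.026 ]
backR [ 0.7551 -0.2805  0.026 ]
fig [0.4995 0.0202 0.02  ]
blk [ 0.3646 -0.0498  0.    ]
blk2 [0.3883 0.0562 0.    ]
timer [ 0.7033 -0.3538  0.01  ]
```

```bash
python3 -m inch '[[0,0,0,-0.055,0,0,0],[0,0.05,-0.033,-0.055,0,0,0.1],[0,0.1,-0.066,-0.055,0,0,0.2],[0,0.15,-0.099,-0.055,0,0,0.3],[0,0.2,-0.132,-0.055,0,0,0.412],[0,0.25,-0.165,-0.055,0,0,0.412],[0,0.29,-0.192,-0.055,0,0,0.412],[0,0.329,-0.218,-0.055,0,0,0.412],[0,0.329,-0.218,-0.055,0,0,0.412],[0,0.329,-0.218,-0.055,0,0,0.412]]'
python3 - <<'E'
from bench import ctrl,capture
import cv2
s=ctrl.read_state();print(s["clock"],s["joints"],s["ee_pos"],s["ee_rot"],s["wrist_force"])
a=capture("scene");cv2.imwrite("pics/s1.png",a);b=capture("top");cv2.imwrite("pics/t1.png",b);w=capture("wrist");cv2.imwrite("pics/w1.png",w)
E
```

```text
clock: 1.35
ee_pos: [0.4297, -0.1836, 0.3001]
ee_rot: [-3.141, 0.039, 0.001]
wrist_force: [-0.3, 0.1, 0.2]
grip_width: 0.0853
1.35 [-6.57705624e-01  1.96357788e-01  1.40381589e+00 -2.85035246e-04
  1.54189988e+00  9.38047186e-01] [ 0.42972929 -0.18355399  0.3001193 ] [-3.14128655e+00  3.91867225e-02  8.72668183e-04] [-0.28556083  0.05349312  0.15324271]
```

View pics/s1.png

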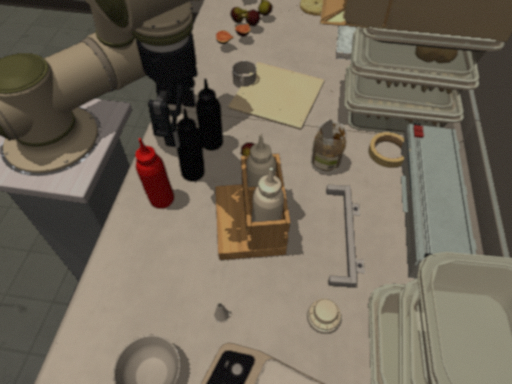

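View pics/t1.png

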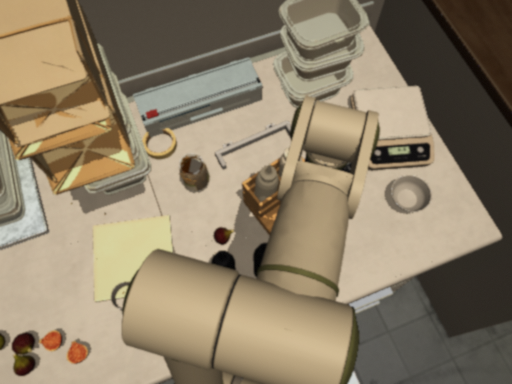

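View pics/w1.png

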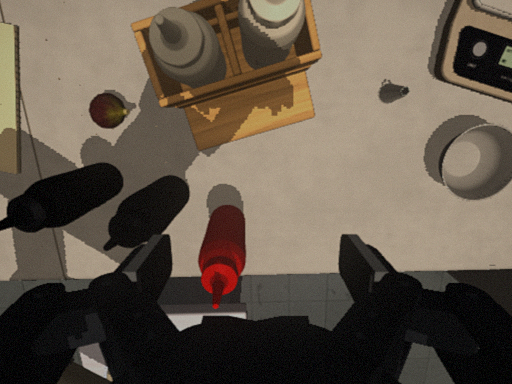

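```bash
python3 - <<'E'
from h import *
c=calibration("wrist");print(c["T"].round(3))
for n,p,z in [("toeL",(200,150),.034),("toeR",(314,115),.034),("redbase",(228,212),0.),("redbasefront",(229,205),0),("redtip",(217,303),.208),("redshoulder",(219,280),.16),("blkbasefront",(185,180),0),("noz",(400,94),0),("fig",(107,110),.02),
 ("padL tip",(168,238),.3),("padRtip",(345,238),.3)]:
    print(n,ray("wrist",p,z))
print("red scene", ray("scene",(120+62/3,120+55/2.7),.208))
E
```

```text
[[-0.026 -0.963 -0.267  0.497]
 [-1.     0.025  0.007 -0.187]
 [ 0.     0.267 -0.964  0.429]
 [ 0.     0.     0.     1.   ]]
toeL [ 0.4485 -0.1084  0.034 ]
toeR [ 0.4918 -0.2669  0.034 ]
redbase [ 0.3431 -0.1391  0.    ]
redbasefront [ 0.355  -0.1413  0.    ]
redtip [ 0.3297 -0.1475  0.208 ]
redshoulder [ 0.3224 -0.143   0.16  ]
blkbasefront [ 0.398  -0.0744  0.    ]
noz [ 0.5175 -0.3973  0.    ]
fig [0.506  0.0202 0.02  ]
padL tip [ 0.4381 -0.1418  0.3   ]
padRtip [ 0.4357 -0.2301  0.3   ]
red scene [ 0.3309 -0.149   0.208 ]
```

```bash
python3 - <<'E'
import cv2
a=cv2.imread("pics/s1.png")
cv2.imwrite("pics/s1c.png",cv2.resize(a[0:220,60:300],None,fx=2.7,fy=2.7,interpolation=cv2.INTER_CUBIC))
E
```

```text
(no output)
```

View pics/s1c.png

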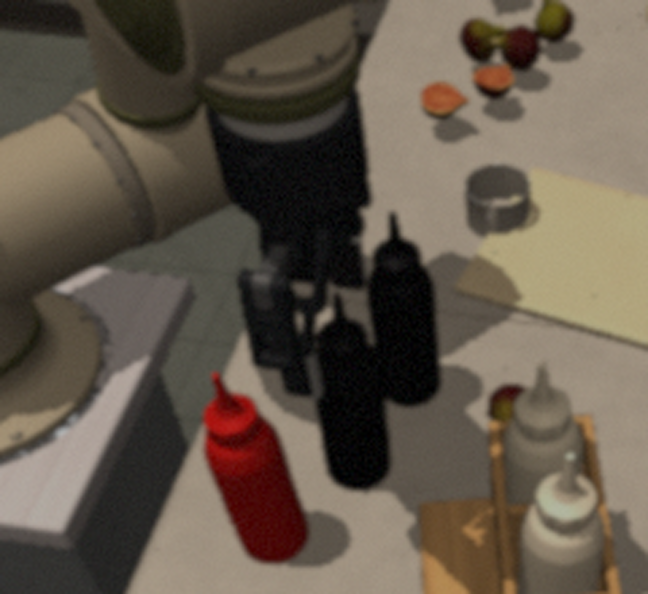

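```bash
python3 -m inch '[[0,0,0,0.04,0,0.05,0],[0,0,0,0.09,0,0.1,0],[0,0,0,0.14,0,0.1,0],[0,0,0,0.19,0,0.1,0],[0,0,0,0.22,0,0.1,0],[0,0,0,0.24,0,0.1,0],[0,0,0,0.24,0,0.1,0]]'
python3 - <<'E'
from bench import ctrl,capture
import cv2
a=capture("scene");w=capture("wrist");cv2.imwrite("pics/w2.png",w)
cv2.imwrite("pics/s2c.png",cv2.resize(a[60:320,80:380],None,fx=2.3,fy=2.3,interpolation=cv2.INTER_CUBIC))
E
```

```text
clock: 2.38
ee_pos: [0.4292, -0.1837, 0.0594]
ee_rot: [-3.137, 0.042, -0.154]
wrist_force: [-0.4, -0.3, 0.3]
grip_width: 0.0854
```

View pics/s2c.png

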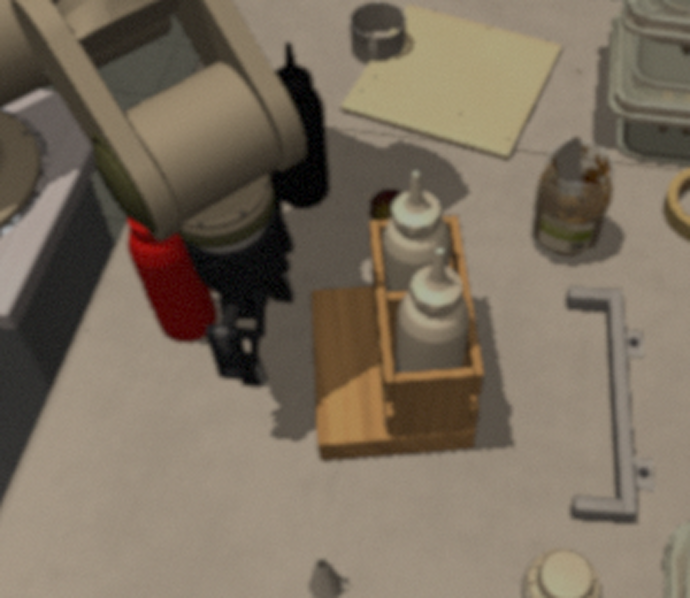

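View pics/w2.png

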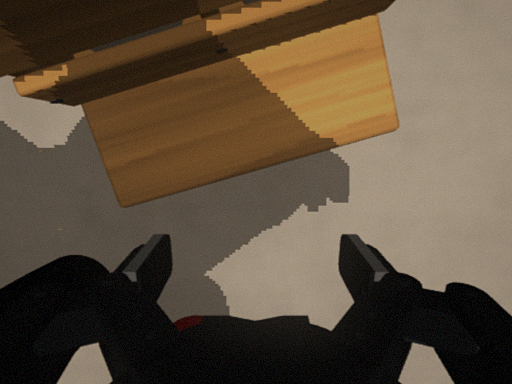

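```bash
python3 - <<'E'
from h import *
from bench import ctrl,capture
import cv2
s=ctrl.read_state();print(s["joints"].round(4))
for p in [(152,163),(122,105),(148,155),(175,168)]:
    print(p,[ray("scene",p,z) for z in (.2,.25,.3,.35)])
b=capture("top");cv2.imwrite("pics/t2.png",cv2.resize(b[100:384,180:460],None,fx=2.1,fy=2.1))
E
```

```text
[-0.6916  0.4532  1.8431  0.0889  0.7678  0.8437]
(152, 163) [array([ 0.3647, -0.1921,  0.2   ]), array([ 0.387 , -0.2307,  0.25  ]), array([ 0.4093, -0.2694,  0.3   ]), array([ 0.4316, -0.308 ,  0.35  ])]
(122, 105) [array([ 0.2587, -0.0553,  0.2   ]), array([ 0.29  , -0.1055,  0.25  ]), array([ 0.3213, -0.1557,  0.3   ]), array([ 0.3526, -0.206 ,  0.35  ])]
(148, 155) [array([ 0.3517, -0.1749,  0.2   ]), array([ 0.3751, -0.215 ,  0.25  ]), array([ 0.3985, -0.2551,  0.3   ]), array([ 0.4219, -0.2952,  0.35  ])]
(175, 168) [array([ 0.4088, -0.1966,  0.2   ]), array([ 0.4273, -0.2348,  0.25  ]), array([ 0.4459, -0.2731,  0.3   ]), array([ 0.4645, -0.3113,  0.35  ])]
```

View pics/t2.png

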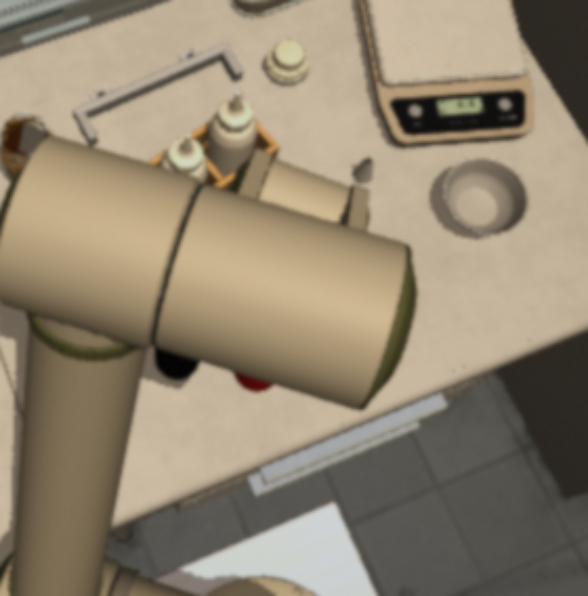

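```bash
python3 -m inch '[[0,-0.001,0,0.01,0,0,0],[0,-0.002,0,0.02,0,0,0],[0,-0.003,0,0.03,0,0,0],[0,-0.004,0,0.038,0,0,0],[0,-0.004,0,0.038,0,0,0]]'
python3 - <<'E'
from bench import ctrl,capture
import cv2
w=capture("wrist");cv2.imwrite("pics/w3.png",w)
E
```

```text
clock: 3.15
ee_pos: [0.4295, -0.1831, 0.0214]
ee_rot: [3.137, -0.04, 0.155]
wrist_force: [-0.6, 0.3, -0.3]
grip_width: 0.0852
```

View pics/w3.png

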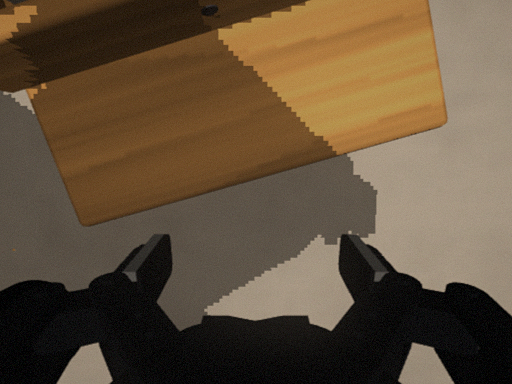

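```bash
python3 -m inch '[[0,0.004,0,0.0004,0,0,0],[0,0.008,0,0.0008,0,0,0],[0,0.012,0,0.0012,0,0,0],[0,0.016,0,0.0016,0,0,0],[0,0.020,0,0.002,0,0,0],[0,0.024,0,0.0024,0,0,0],[0,0.028,0,0.0028,0,0,0],[0,0.031,0,0.0031,0,0,0],[0,0.034,0,0.0034,0,0,0],[0,0.034,0,0.0034,0,0,0]]'
python3 - <<'E'
from bench import ctrl,capture
import cv2
a=capture("scene");cv2.imwrite("pics/s4.png",cv2.resize(a[120:320,160:380],None,fx=2.7,fy=2.7,interpolation=cv2.INTER_CUBIC))
w=capture("wrist");cv2.imwrite("pics/w4.png",w)
E
```

```text
clock: 4.45
ee_pos: [0.4623, -0.1829, 0.0217]
ee_rot: [-3.136, 0.037, -0.15]
wrist_force: [-8.3, 1.5, 3.3]
grip_width: 0.0853
```

View pics/w4.png

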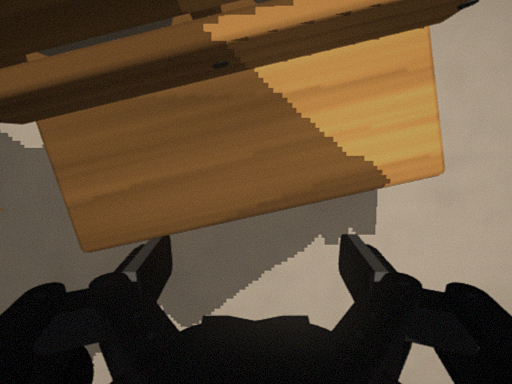

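View pics/s4.png

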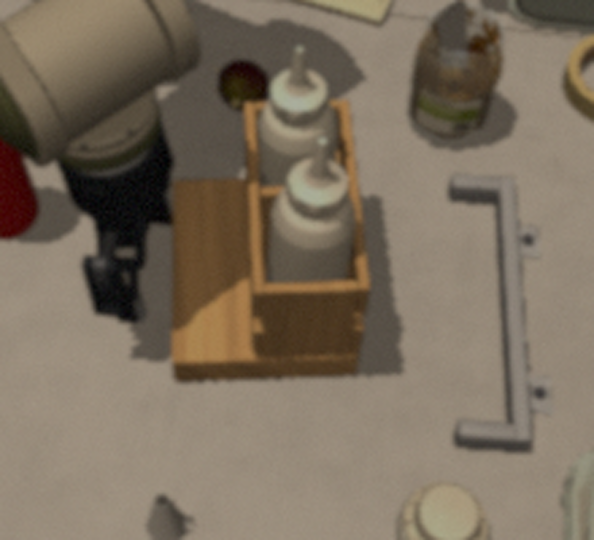

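```bash
python3 -m inch '[[0,0.004,0,0.0004,0,0,0],[0,0.008,0,0.0008,0,0,0],[0,0.012,0,0.0012,0,0,0],[0,0.016,0,0.0016,0,0,0],[0,0.020,0,0.002,0,0,0],[0,0.024,0,0.0024,0,0,0],[0,0.028,0,0.0028,0,0,0],[0,0.031,0,0.0031,0,0,0],[0,0.034,0,0.0034,0,0,0],[0,0.034,0,0.0034,0,0,0]]'
python3 - <<'E'
from bench import ctrl,capture
import cv2
a=capture("scene");cv2.imwrite("pics/s5.png",cv2.resize(a[120:320,160:380],None,fx=2.7,fy=2.7,interpolation=cv2.INTER_CUBIC))
w=capture("wrist");cv2.imwrite("pics/w5.png",w)
E
```

```text
clock: 5.8
ee_pos: [0.4964, -0.1837, 0.0216]
ee_rot: [-3.136, 0.037, -0.149]
wrist_force: [-7.0, 3.9, 4.0]
grip_width: 0.0854
```

View pics/w5.png

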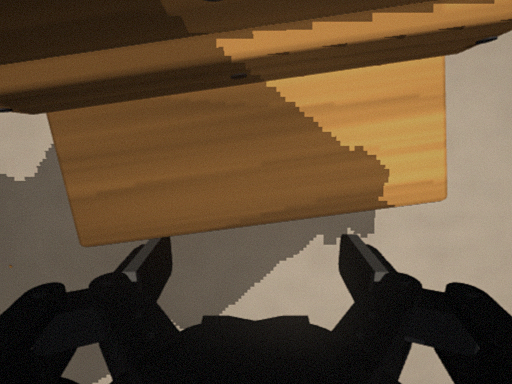

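View pics/s5.png

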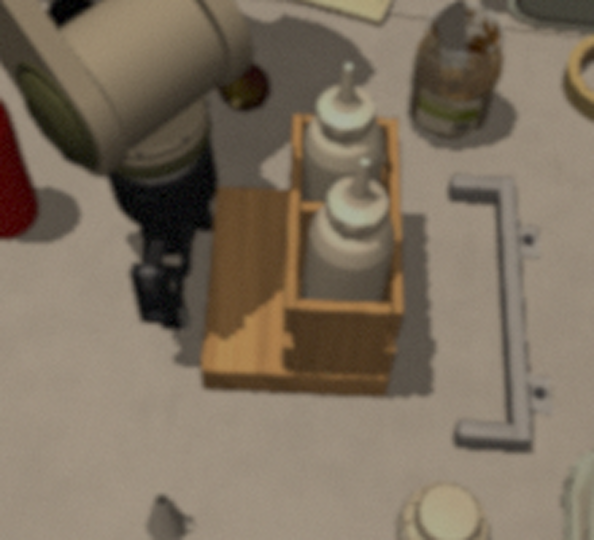

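```bash
cat >> h.py <<'E'
B=np.array([.742,-.171]);by=.076
def crate(n,L,R):
    L=ray(n,L,.034)[:2];R=ray(n,R,.034)[:2];d=L-R;yaw=np.arctan2(-d[0],d[1]);o=(L+R)/2+.07*np.array([np.cos(yaw),np.sin(yaw)])
    r=o-B;c,s=np.cos(by),np.sin(by)
    print(n,L,R,"w",np.linalg.norm(d).round(4),"yaw",yaw.round(3),"rel",(yaw-by).round(3),"in bay",(c*r[0]+s*r[1]).round(4),(-s*r[0]+c*r[1]).round(4))
E
python3 - <<'E'
from h import *
crate("wrist",(80,246),(446,198))
crate("scene",(160+217/2.7,120+188/2.7),(160+204/2.7,120+375/2.7))
E
```

```text
wrist [ 0.506  -0.1046] [ 0.5247 -0.2697] w 0.1662 yaw 0.113 rel 0.037 in bay -0.1573 0.0037
scene [ 0.5065 -0.1058] [ 0.5282 -0.2743] w 0.1699 yaw 0.128 rel 0.052 in bay -0.1555 0.0017
```

```bash
python3 -m inch '[[0,-0.004,0,-0.0004,0,0,0],[0,-0.004,0,-0.0004,0,0,-0.05],[0,-0.004,0,-0.0004,0,0,-0.1],[0,-0.004,0,-0.0004,0,0,-0.1]]' && python3 -m inch '[[0,0.005,0,0.0005,0,0,0],[0,0.010,0,0.001,0,0,0],[0,0.015,0,0.0015,0,0,0],[0,0.020,0,0.002,0,0,0],[0,0.025,0,0.0025,0,0,0],[0,0.030,0,0.003,0,0,0],[0,0.035,0,0.0035,0,0,0],[0,0.040,0,0.004,0,0,0],[0,0.045,0,0.0045,0,0,0],[0,0.045,0,0.0045,0,0,0]]'
python3 - <<'E'
from bench import ctrl,capture
import cv2
a=capture("scene");cv2.imwrite("pics/s6.png",cv2.resize(a[120:320,160:380],None,fx=2.7,fy=2.7,interpolation=cv2.INTER_CUBIC))
w=capture("wrist");cv2.imwrite("pics/w6.png",w)
E
```

```text
clock: 6.4
ee_pos: [0.4942, -0.1851, 0.0222]
ee_rot: [3.129, 0.116, 0.157]
wrist_force: [0.0, -0.8, 0.6]
grip_width: 0.0853
clock: 7.65
ee_pos: [0.5385, -0.1811, 0.0218]
ee_rot: [3.131, 0.117, 0.153]
wrist_force: [-4.9, 0.4, 1.6]
grip_width: 0.0854
```

View pics/w6.png

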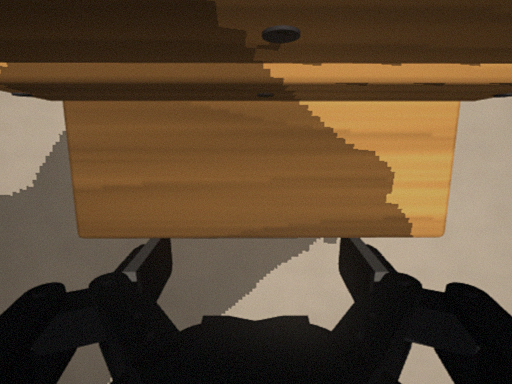

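View pics/s6.png

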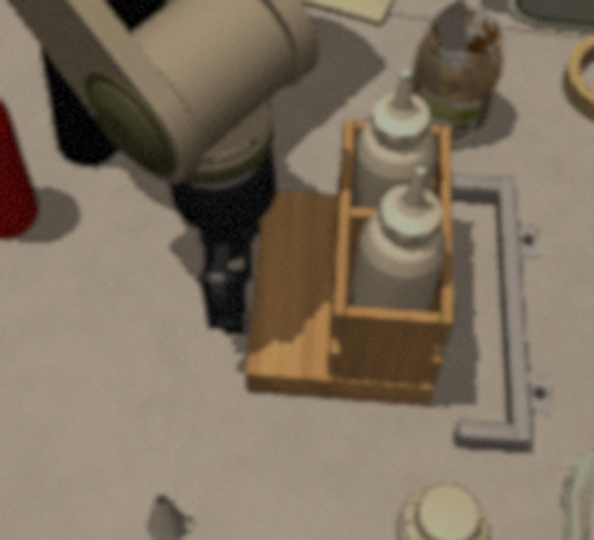

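```bash
python3 - <<'E'
from h import *
crate("wrist",(79,237),(444,237))
crate("scene",(160+272/2.7,120+193/2.7),(160+247/2.7,120+378/2.7))
E
```

```text
wrist [ 0.5448 -0.1015] [ 0.5567 -0.2672] w 0.1661 yaw 0.072 rel -0.004 in bay -0.1217 0.0009
scene [ 0.5519 -0.1034] [ 0.5597 -0.2717] w 0.1685 yaw 0.046 rel -0.03 in bay -0.1169 -0.0044
```

```bash
python3 -m inch '[[0,0.005,0,0.0005,0,0,0],[0,0.010,0,0.001,0,0,0],[0,0.015,0,0.0015,0,0,0],[0,0.020,0,0.002,0,0,0],[0,0.025,0,0.0025,0,0,0],[0,0.030,0,0.003,0,0,0],[0,0.035,0,0.0035,0,0,0],[0,0.038,0,0.0038,0,0,0],[0,0.038,0,0.0038,0,0,0]]'
python3 - <<'E'
from bench import ctrl,capture
import cv2
a=capture("scene");cv2.imwrite("pics/s7.png",cv2.resize(a[120:320,200:400],None,fx=2.9,fy=2.9,interpolation=cv2.INTER_CUBIC))
w=capture("wrist");cv2.imwrite("pics/w7.png",w)
E
```

```text
clock: 8.88
ee_pos: [0.5766, -0.1785, 0.0218]
ee_rot: [3.13, 0.117, 0.153]
wrist_force: [-5.1, 0.2, 1.0]
grip_width: 0.0853
```

View pics/s7.png

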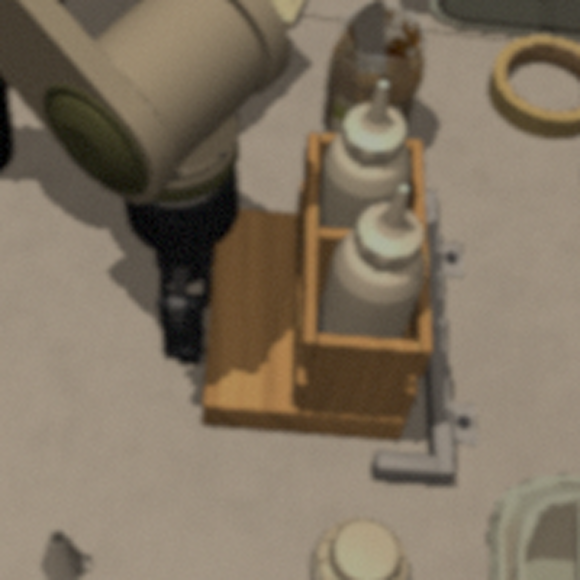

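```bash
python3 -m inch '[[0,0.002,0,0.0002,0,0,0],[0,0.004,0,0.0004,0,0,0],[0,0.006,0,0.0006,0,0,0],[0,0.006,0,0.0006,0,0,0]]'; python3 -m inch '[[0,0.001,0,0.0001,0,0,0],[0,0.002,0,0.0002,0,0,0],[0,0.002,0,0.0002,0,0,0]]'
```

```text
clock: 9.48
ee_pos: [0.5824, -0.178, 0.0218]
ee_rot: [3.13, 0.117, 0.152]
wrist_force: [-6.7, -1.0, 2.1]
grip_width: 0.0852
clock: 9.85
ee_pos: [0.5842, -0.1779, 0.0217]
ee_rot: [3.131, 0.117, 0.152]
wrist_force: [-7.7, -0.7, 2.8]
grip_width: 0.0853
```

```bash
for i in 1 2; do python3 -m inch '[[0,0.001,0,0.0001,0,0,0],[0,0.002,0,0.0002,0,0,0],[0,0.002,0,0.0002,0,0,0]]'; done
python3 - <<'E'
from bench import ctrl,capture
import cv2
a=capture("scene");cv2.imwrite("pics/s8.png",cv2.resize(a[120:320,200:400],None,fx=2.9,fy=2.9,interpolation=cv2.INTER_CUBIC))
E
```

```text
clock: 10.22
ee_pos: [0.5863, -0.1778, 0.0218]
ee_rot: [3.131, 0.117, 0.152]
wrist_force: [-7.5, -0.5, 2.4]
grip_width: 0.0855
clock: 10.6
ee_pos: [0.5883, -0.1776, 0.0218]
ee_rot: [3.13, 0.117, 0.152]
wrist_force: [-7.8, -0.1, 2.1]
grip_width: 0.0855
```

View pics/s8.png

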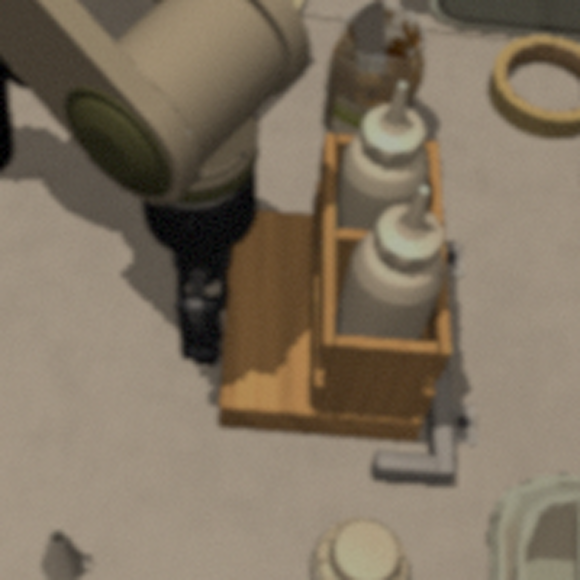

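```bash
for i in 1 2; do python3 -m inch '[[0,0.001,0,0.0001,0,0,0],[0,0.002,0,0.0002,0,0,0],[0,0.002,0,0.0002,0,0,0]]'|grep -E "pos|force"; done
```

```text
ee_pos: [0.5903, -0.1775, 0.0218]
wrist_force: [-8.4, 0.5, 2.7]
ee_pos: [0.5923, -0.1773, 0.0217]
wrist_force: [-6.6, -0.2, 2.9]
```

```bash
for i in 1; do python3 -m inch '[[0,0.001,0,0.0001,0,0,0],[0,0.002,0,0.0002,0,0,0],[0,0.002,0,0.0002,0,0,0]]'|grep -E "pos|force"; done
```

```text
ee_pos: [0.5937, -0.1772, 0.0218]
wrist_force: [-10.3, -2.3, 3.9]
```

```bash
python3 -m inch '[[0,0.001,0,0.0001,0,0,0],[0,0.001,0,0.0001,0,0,0]]'|grep -E "pos|force";python3 -m inch '[[0,0.001,0,0.0001,0,0,0],[0,0.001,0,0.0001,0,0,0]]'|grep -E "pos|force"
python3 - <<'E'
from bench import ctrl,capture
import cv2
a=capture("scene");cv2.imwrite("pics/s9.png",cv2.resize(a[160:300,260:400],None,fx=4.2,fy=4.2,interpolation=cv2.INTER_CUBIC))
w=capture("wrist");cv2.imwrite("pics/w9.png",w)
E
```

```text
ee_pos: [0.5938, -0.1772, 0.0217]
wrist_force: [-15.1, -2.0, 7.4]
ee_pos: [0.5939, -0.1772, 0.0217]
wrist_force: [-21.2, -2.8, 10.7]
```

View pics/s9.png

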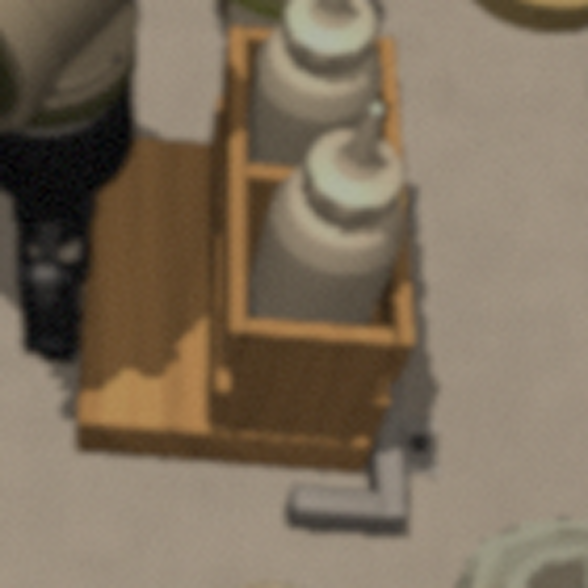

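View pics/w9.png

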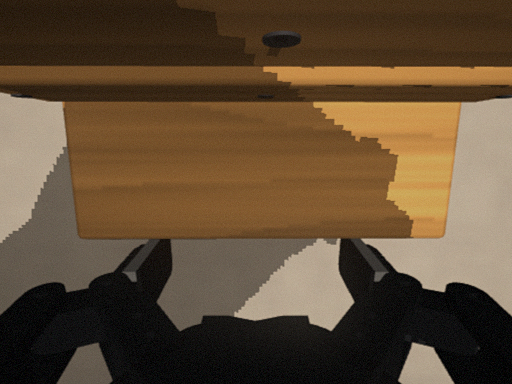

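```bash
python3 -m inch '[[0,-0.002,0,-0.0002,0,0,0],[0,-0.004,0,-0.0004,0,0,0],[0,-0.008,0,-0.0008,0,0,0],[0,-0.016,0,-0.0016,0,0,0],[0,-0.03,0,-0.003,0,0,0],[0,-0.05,0,-0.005,0,0,0],[0,-0.06,0,-0.006,0,0,0],[0,-0.06,0,-0.006,0,0,0]]' && python3 -m inch '[[0,0,0,-0.03,0,0,0],[0,-0.0,0,-0.08,0,0,0],[0,0,0,-0.14,0,0,0],[0,0,0,-0.2,0,0,0],[0,-0.03,0,-0.25,0,0,0],[0,-0.03,0,-0.25,0,0,0]]'
python3 - <<'E'
from bench import ctrl,capture
import cv2
a=capture("scene");cv2.imwrite("pics/s10.png",cv2.resize(a[110:340,180:420],None,fx=2.6,fy=2.6,interpolation=cv2.INTER_CUBIC))
w=capture("wrist");cv2.imwrite("pics/w10.png",w)
E
```

```text
clock: 13.38
ee_pos: [0.5369, -0.1819, 0.0223]
ee_rot: [3.129, 0.116, 0.157]
wrist_force: [0.1, -0.1, 1.2]
grip_width: 0.0852
clock: 14.12
ee_pos: [0.4825, -0.1839, 0.272]
ee_rot: [3.124, 0.116, 0.166]
wrist_force: [1.0, -0.4, -0.3]
grip_width: 0.0855
```

View pics/s10.png

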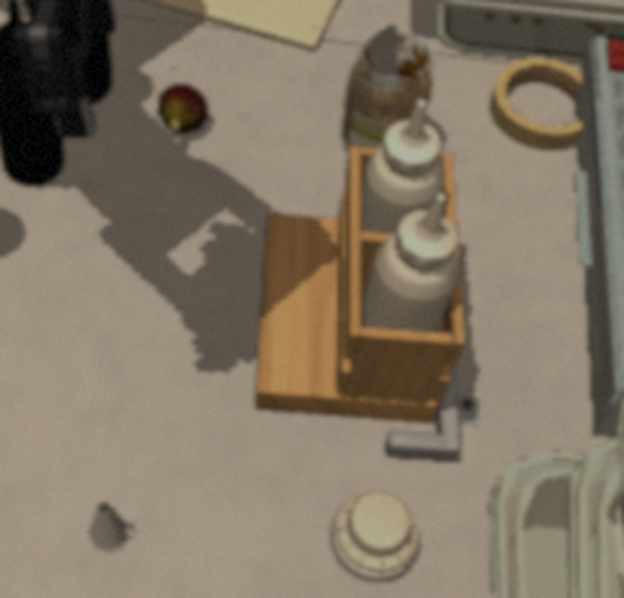

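View pics/w10.png

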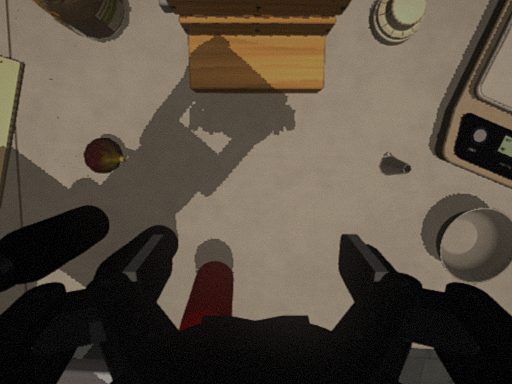

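```bash
python3 - <<'E'
from h import *
from bench import ctrl
crate("wrist",(191,91),(323,91))
crate("scene",(180+266/2.6,110+216/2.6),(180+258/2.6,110+397/2.6))
print(ray("scene",(180+108/2.6,110+540/2.6),0),ray("scene",(180+182/2.6,110+112/2.6),.02),ray("scene",(180+375/2.6,110+555/2.6),.01))
print("cheekR inner tip",ray("scene",(180+388/2.6,110+432/2.6),.026))
s=ctrl.read_state();print(s["clock"],s["qd"].round(3))
E
```

```text
wrist [ 0.5942 -0.0979] [ 0.6068 -0.2632] w 0.1658 yaw 0.076 rel 0.0 in bay -0.0718 0.0012
scene [ 0.5996 -0.0999] [ 0.6146 -0.2687] w 0.1695 yaw 0.089 rel 0.013 in bay -0.0655 -0.0021
[ 0.5209 -0.3826  0.    ] [0.5072 0.0157 0.02  ] [ 0.7128 -0.3665  0.01  ]
cheekR inner tip [ 0.7146 -0.2778  0.026 ]
14.225 [ 0.006  0.034  0.018 -0.001 -0.003  0.   ]
```

Crate is flush, square and centred (wrist view: x −0.072, y 0.001, angle 0.00), and nothing else has moved. Handing in.

```bash
python3 -m inch '[[0,0,0,0,0,0,0],[0,0,0,0,0,0,0],[0,0,0,0,0,0,0]]'; python3 -c "
from bench import ctrl; print(ctrl.sign_off())"
```

```text
clock: 14.6
ee_pos: [0.4826, -0.1833, 0.2673]
ee_rot: [3.13, 0.117, 0.155]
wrist_force: [-1.1, 1.0, -0.3]
grip_width: 0.085
the job is handed in; nothing more can be done
None
```

The crate is parked in the bay against its back rail, and I handed the job in at 14.6 s. I pushed low on the toe with the open fingers. The first part of the push turned the crate square to the bay; I then pushed straight in until it stopped hard on the rail (about 21 N). The fingers then backed off about 60 mm and rose clear.

**Position checks:** With the fingers clear, the two cameras disagreed by about 6 mm in depth, as they had from the start; both readings are inside the limits.

| View | x in bay (m) | y in bay (m) | Angle to rail (rad) |
|---|---|---|---|
| Wrist | −0.072 | +0.001 | 0.00 |
| Scene | −0.066 | −0.002 | +0.013 |
| Allowed | −0.079 to −0.064 | −0.024 to 0.024 | below 0.07 |

**Other checks:**
- **Bottles:** both are standing in the crate.
- **Bystanders:** the fig, nozzle and timer are within about 7 mm of their first measured positions, which is about the measuring error. I checked the jar only by eye; it looks unmoved.
- **Black and red bottles:** I did not see any contact with these look-alikes.

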